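Stop the spacer feeder and take the filled tin away level

TASK

Turn the feeder's dial back to the red zero mark so that no more parts come, leaving the tin where it stands while you do it; then draw the tin with its two white spacers out from under the chute lip without knocking the chute, and lift it. Finish while still holding the tin still and level at least 10 cm above the mat, both spacers in it, ready for a student to look into; keep it level on the way and leave the other things on the bench as they are.

Things in the scene. Friction and masses are not known exactly. Their poses are not given: they have to be found in the camera images.
- mat: Black rubber bench mat, 700 x 1160 mm, 3 mm thick, fixed; its top, on which everything stands, is at z = 0.003. Origin at the centre of its underside.
- feeder: Parts feeder, fixed: blue base, leaf springs, sloped steel chute 52 mm wide, hopper over its upper end. Origin on the mat under the base; -x points down the chute to the tin. Base x -100 to 170 mm, 100 mm wide; chute from the lip at x = -200 to 150 mm, rising 1 in 4, its walls at most 95 mm above the mat up to x = -100 mm; hopper 115 mm wide at x = 40 to 167 mm, 235 mm high.
- chute_lip (a point): Middle of the lower edge of the chute's lip, 43 mm above the mat; here the chute with its low side walls is up to 60 mm high above the mat. The lip reaches about 10 mm over the near end of the tin.
- controller: Grey control box of the feeder, fixed, 120 (x) x 170 (y) x 70 (z) mm, origin at the centre of its underside. On its top, 30 mm towards -y from the centre, is the dial on a black panel with ten white ticks and one wide red tick.
- feed_dial (a joint): Angle of the dial in rad: 0 with its pointer exactly on the red zero mark, growing as it is turned clockwise seen from above (each scale division is 0.471). It stays where it is left (friction about 0.04 N m), has stops at -0.6 and 4.9, and starts between 0.5 and 1.45.
- dial_grip (a point): Grip point of the dial, on its axis, 22 mm above the top of the box (95 mm above z = 0). The dial is a black bar grip 46 mm long, 14 mm wide, standing 6 to 31 mm above the box top on a silver disc of 48 mm diameter, 6 mm thick. x axis of this point: along the bar towards the pointer end (white line); z up.
- dial_zero (a point): The red zero mark on the box top, 38 mm from the dial's axis; seen in the controller's frame it lies 135 degrees counter-clockwise from +x about the axis.
- tin: Shallow open metal tin, gold-lacquered inside, 120 (x) x 60 (y) x 28 (z) mm, walls and floor 2.5 mm, about 0.11 kg, loose on the mat. Origin at the centre of its underside; x along its length, z up. Its +x end stands under the chute lip and its -x end points away from the chute; nothing stands within 25 mm of its long sides. Can be gripped across its 60 mm width.
- spacer_a: White nylon spacer standing in the tin, 22 mm diameter, 24 mm high, 12 g, loose. Origin at the centre of its underside.
- spacer_b: The other white nylon spacer in the tin, same size. Origin at the centre of its underside.
- probe: Bystander, loose: blue temperature probe housing 60 x 36 x 24 mm with a steel stem, 132 mm long in all. Origin under the housing's centre, stem towards -x.
- shield: Bystander, loose: smoky acrylic sensor shield, a bent plate 50 x 90 mm, 58 mm high. Origin under its foot's centre.
- caster: Bystander, loose: bronze ball caster, 42 mm diameter, 29 mm high, ball up. Origin at the centre of its underside.
- screwdriver: Bystander, loose: screwdriver about 170 mm long lying along its x. Origin under its middle.
- wrench: Bystander, loose: open wrench about 150 mm long lying along its x. Origin under its middle.
- jar: Bystander, loose: clear jar with yellow cap, 58 mm diameter, 65 mm high. Origin at the centre of its underside.

How it is judged:
On the way:
1. the dial stands on the red zero mark (within 0.12 rad) while the tin has not been moved from its place (20 mm) (value of joint feed_dial between -0.12 and 0.12 rad and distance of tin from where it was at the start of the episode below 0.02 m), for 0.3 s.
At the end, for the whole second after the job is handed in: The dial is within 0.12 rad of the red zero mark; the fingers hold the tin with its underside at least 95 mm above the mat, tilted less than 0.10 rad, still (under 0.02 m/s and 0.15 rad/s), touching neither mat, feeder nor controller; both spacers are inside the tin (value of joint feed_dial between -0.12 and 0.12 rad and height (world z) of tin above 0.098 m and angle between tin's own z axis and vertical below 0.1 rad and linear speed of tin below 0.02 m/s and angular speed of tin below 0.15 rad/s and contact force between tin and the fingers above 1 N and contact force between tin and mat below 0.05 N and contact force between tin and feeder below 0.05 N and contact force between tin and controller below 0.05 N and x of spacer_a in the frame of tin between -0.06 and 0.06 m and y of spacer_a in the frame of tin between -0.03 and 0.03 m and z of spacer_a in the frame of tin between -0.002 and 0.03 m and x of spacer_b in the frame of tin between -0.06 and 0.06 m and y of spacer_b in the frame of tin between -0.03 and 0.03 m and z of spacer_b in the frame of tin between -0.002 and 0.03 m); the arm keeps its last pose, push and grip.
It fails at once if the tin is tipped more than 0.25 rad (angle between tin's own z axis and vertical above 0.25 rad).
It fails at once if the tin knocks the feeder with more than 5 N (contact force between tin and feeder above 5 N).
It fails at once if the robot knocks the feeder with more than 10 N (contact force between the arm and feeder above 10 N).
It fails at once if a bystander (probe, shield, caster, screwdriver, wrench or jar) is moved more than 25 mm (distance of any of probe, shield, caster, screwdriver, wrench, jar from where it was at the start of the episode above 0.025 m).
It also fails if it takes over 48 s, if anything falls off the work surface, if the arm or the gripper's body presses on something with over 40 N, if the wrist force passes 120 N, or if a joint passes its speed limit or range.

ROBOT

A 6-joint arm with a two-finger parallel gripper is mounted at the origin on the work surface. World frame = base frame: x ahead of the robot, y to its left, z up, the work surface at z = 0. Lengths are in m, angles in rad, forces in N, time in s.
With the tool pointing down it reaches from about 0.325 to 0.925 m from the base axis. Payload 3.1 kg.
Tool frame: the origin (TCP) lies at the very end of the fingers, on their centre line; the grasp point (between the pads) lies behind it (manip.pinch_z is the y of the grasp point in the tool frame, in m); y points along the fingers, z is the direction in which the jaws open and shut, and the axes are right-handed (so a half turn about y gives the same grasp; the last joint's range is limited). The gripper opens to 85 mm and grips with 20 to 120 N. Pads are 22 mm wide; open, the fingers measure 114 mm over their backs; the gripper's body (76 mm by 85 mm) begins 54 mm behind the grasp point. The pads swing forward as they close: fully open they stand 13 mm farther back than shut.
Start: joints at [-1.312, 0.217, 1.613, -0, 1.311, -0.112], TCP at [0.226, -0.583, 0.231] pointing down, gripper open.
Joint ranges: [-2.75, 2.75], [-0.78, 2.1], [0.31, 2.55], [-1.13, 4.27], [0.13, 2.63], [-2.58, 2.58]. Speed limits (rad/s): [2.79, 2.79, 3.14, 3.14, 3.14, 3.14].

INTERFACE

Orientations are given as a 3x3 rotation matrix whose columns are the frame's x, y, z axes.
In Python, from workcell import manip gives the robot as it stands.
- The arm moves only by the shell command python3 -m handwheel 'ROWS' [FORCE]. ROWS is JSON, a list of rows, each an object of numbers: "tx", "ty", "tz": the shift along the tool's x, y, z in cm; "ax", "ay", "az": the turn, a rotation vector about the tool's x, y, z in degrees; "claw": the closure, from 0 (fully open) to 1 (shut). A call has 1 to 20 rows; each row shifts and turns the pose as measured when the row begins, along the tool's axes as they then stand; what a row does not reach is not made up. A row lasts 1/12 s, in which the tool goes at most 41.7 mm and 7.16 degrees, less where a joint would pass 70% of its speed; a pose out of reach is approached as far as the arm can. A call with a gripper value outside its range is refused whole. The fingers move at their own pace and stop on an object; FORCE is the grip in N (left out, the last holds). Time passes only in rows, so rows that do not move let the fingers close. It gives the time, the measured TCP pose, the force and the opening at its end, in the units of the state.
- manip.read_state(): the state, without advancing time (a new reading comes with each control period).
- manip.get_image(name): name is "side" or "top"; returns a dict with "color" (480x640x3 uint8, red, green, blue), "camera_matrix" (3x3 intrinsics, pixels), "T" (4x4, takes a point from camera to world coordinates). Camera axes: x right, y down, z forward; pixel columns grow to the right and rows downward; lengths in m; the calibration is good to about 2 mm. A picture is of the moment at which its call begins. There is no depth.
- manip.finish_job(): hands the job in, once; it reports no verdict.
The state is a dict: "t": time; "q": joint angles; "qvel": joint speeds; "joint_torque": joint torques, N m; "eef_pos": TCP position; "orientation": TCP orientation; "ft_force": force on the tool from outside, world axes, zero at the start; "moment": the same for the moment, N m; "width": finger opening in m.
Only numpy, scipy, OpenCV 4.12 (cv2) and the standard library are available. Lean on these libraries where they do the work, as an engineer would, in place of code of your own. Each camera call takes 0.05 s, during which the arm holds its last target. There are 200 camera calls.

## Working session

There is one attempt and no reset: what is moved stays moved. The work goes in short steps, Python scripts to look and compute and a shell command to move; the robot and the scene stay as the last step left them, time stands still between calls to the robot, and variables do not carry over. Pictures are saved under pics/ and viewed, about 8 in all and at most 12, crops included, and the job is handed in when it is done.

```bash
mkdir -p pics
cat > h.py <<'E'
import numpy as np, cv2
from workcell import manip
def snap(name,f,crop=None,scale=1):
    d=manip.get_image(name); im=d["color"][:,:,::-1]
    np.savez(f"pics/{name}.npz",K=d["camera_matrix"],T=d["T"])
    cv2.imwrite(f"pics/{f}_raw.png",im)
    if crop: x0,y0,x1,y1=crop; im=im[y0:y1,x0:x1]
    cv2.imwrite(f"pics/{f}.png",cv2.resize(im,None,fx=scale,fy=scale,interpolation=cv2.INTER_CUBIC))
def px2w(name,u,v,z):
    c=np.load(f"pics/{name}.npz"); r=c["T"][:3,:3]@np.linalg.solve(c["K"],[u,v,1]); o=c["T"][:3,3]
    return o+r*(z-o[2])/r[2]
def w2px(name,p):
    c=np.load(f"pics/{name}.npz"); q=c["K"]@(c["T"][:3,:3].T@(np.array(p)-c["T"][:3,3])); return q[:2]/q[2]
E
python3 - <<'E'
from h import *
np.set_printoptions(precision=4,suppress=True)
snap("top","t0"); snap("side","s0")
s=manip.read_state(); print(s["t"],s["orientation"],s["ft_force"],s["width"],manip.pinch_z)
for n in("top","side"):
    c=np.load(f"pics/{n}.npz"); print(c["K"],c["T"])
E
```

```text
0.1 [[-0.9321 -0.0006  0.3623]
 [-0.3623  0.0021 -0.9321]
 [-0.0003 -1.     -0.0022]] [-0.6718 -0.0201  0.3346] 0.0855068931867859 -0.0187
[[559.6587   0.     317.0883]
 [  0.     559.6587 240.6697]
 [  0.       0.       1.    ]] [[-0.0272 -0.9914  0.1282  0.4253]
 [-0.9996  0.0274 -0.0001  0.0743]
 [-0.0035 -0.1282 -0.9917  1.2484]
 [ 0.      0.      0.      1.    ]]
[[582.0453   0.     324.6235]
 [  0.     582.0453 247.2672]
 [  0.       0.       1.    ]] [[-0.8961 -0.2308  0.3792  0.046 ]
 [-0.4433  0.5083 -0.7383  1.1097]
 [-0.0224 -0.8297 -0.5578  0.8585]
 [ 0.      0.      0.      1.    ]]
```

View pics/t0.png

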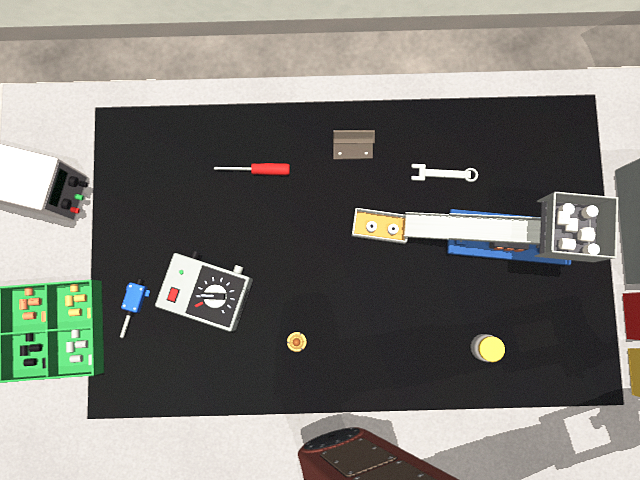

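View pics/s0.png

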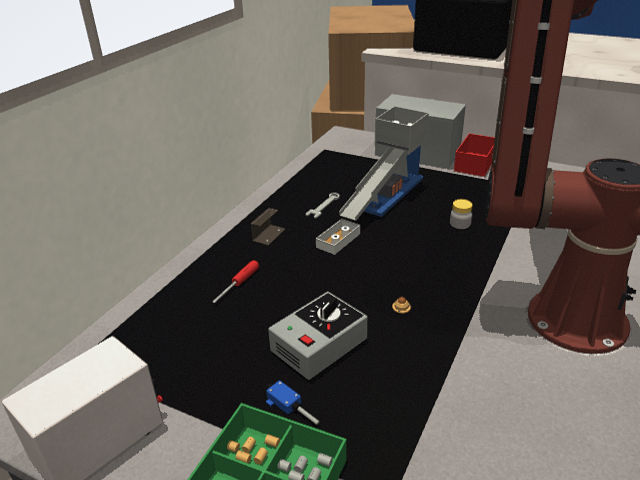

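The top view shows the controller with its dial near (214,296) and the tin near (379,226), with the chute to its right. The arm is at the bottom. Next I'll zoom on the dial and the tin.

Run:
```python
from h import *
im=cv2.imread("pics/t0_raw.png")
a=cv2.resize(im[245:335,150:255],None,fx=5,fy=5,interpolation=cv2.INTER_CUBIC)[:450]
b=cv2.resize(im[195:255,345:425],None,fx=3.4375,fy=3.4375,interpolation=cv2.INTER_CUBIC)
b=cv2.copyMakeBorder(b,0,450-b.shape[0],0,0,cv2.BORDER_CONSTANT)
o=np.hstack([a,b]);print(o.shape);cv2.imwrite("pics/z0.png",o)
```

```text
(450, 800, 3)
```

View pics/z0.png

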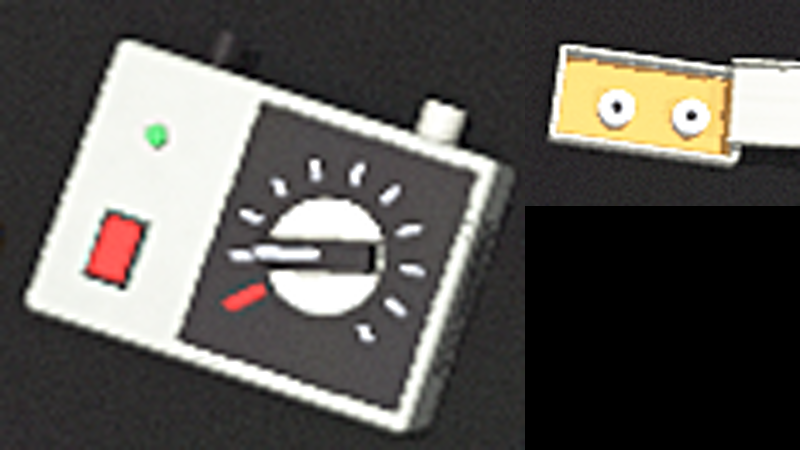

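The zoom shows the pointer one tick clockwise of the red mark. The disc centre is at (325,256), the pointer end at (254,252) and the red mark at (243,298). The tin corners are at (563,46), (551,138) and (738,162).

Run:
```python
from h import *
np.set_printoptions(precision=4,suppress=True)
A=lambda x,y,z:px2w("top",x/5+150-.4,y/5+245-.4,z)
B=lambda x,y,z:px2w("top",(x-525)/3.4375+345-.4,y/3.4375+195-.4,z)
box=[A(*p,.073) for p in[(122,40),(510,168),(405,430),(28,302)]]
print("box",*[b[:2] for b in box],[np.linalg.norm(box[i]-box[i-1]) for i in range(4)])
c=sum(box)/4; 
# box -y dir = towards dial side (long axis): TL->TR
my=(box[1]-box[0]+box[2]-box[3]); my/=np.linalg.norm(my); bx=np.array([my[1]*1,-my[0],0]) # x = y cross z, y=-my
bx=np.cross(-my,[0,0,1]); ang=np.arctan2(bx[1],bx[0])
ax=c+.03*my; z=ang+np.radians(135); zero=ax+.038*np.array([np.cos(z),np.sin(z),0])
d=A(325,256,.079); r=A(243,298,.073); p1=A(254,252,.104);p2=A(378,256,.104)
print("ctr",c,"boxx deg",np.degrees(ang),"axis pred",ax,"disc",d,"zero pred",zero,"meas",r)
v=r-d; b=p1-p2; print("bar mid",(p1+p2)/2,np.linalg.norm(b),"bar deg",np.degrees(np.arctan2(b[1],b[0])),"zero deg pred",np.degrees(z),"meas",np.degrees(np.arctan2(v[1],v[0])))
t=[B(*p,.031) for p in[(563,46),(551,138),(738,162),(733,66)]]
print("tin",*[q[:2] for q in t]); e=t[2]-t[1]; w=t[0]-t[1]
print(np.linalg.norm(e),np.linalg.norm(w),"tin x deg",np.degrees(np.arctan2(e[1],e[0])),"width deg",np.degrees(np.arctan2(w[1],w[0])))
print("spacers",B(617,107,.027),B(691,117,.027))
lip=(B(732,60,.055)+B(732,146,.055))/2; print("lip",lip)
for n,u,v in(("caster",297,342),("probe",133,296),("shield",354,145),("jar",489,348),("screw",252,169)): print(n,px2w("top",u,v,.02)[:2])
```

```text
box [0.5603 0.3773] [0.5017 0.2139] [0.3941 0.2588] [0.4512 0.4159] [np.float64(0.11569049654421248), np.float64(0.17356469878912134), np.float64(0.11654313489491742), np.float64(0.16718367921384786)]
ctr [0.4768 0.3165 0.073 ] boxx deg -19.847835842032865 axis pred [0.4667 0.2882 0.073 ] disc [0.4668 0.2906 0.079 ] zero pred [0.4505 0.3226 0.073 ] meas [0.4505 0.3261 0.073 ]
bar mid [0.4668 0.2897 0.104 ] 0.050626093228237044 bar deg 86.59839425145589 zero deg pred 115.15216415796712 meas 114.73340321679125
tin [ 0.6532 -0.0129] [ 0.5938 -0.0031] [ 0.575  -0.1217] [ 0.6371 -0.1215]
0.1200806304625308 0.06026425395798977 tin x deg -98.97845444280989 width deg -9.370295335414436
spacers [ 0.6132 -0.0465  0.027 ] [ 0.6054 -0.0936  0.027 ]
lip [ 0.6095 -0.1159  0.055 ]
caster [0.3645 0.1237]
probe [0.4733 0.4801]
shield [ 0.8001 -0.0152]
jar [ 0.3405 -0.2902]
screw [0.7509 0.2163]
```

```bash
cat >> h.py <<'E'
def to(x,y,z,zdeg):
    s=manip.read_state(); R=np.array(s["orientation"]); p=np.array(s["eef_pos"])
    a=np.radians(zdeg); zz=np.array([np.cos(a),np.sin(a),0]); yy=np.array([0,0,-1.]); Rt=np.c_[np.cross(yy,zz),yy,zz]
    from scipy.spatial.transform import Rotation as Q
    print("t %.2f pos"%s["t"],p.round(4),"zdeg %.1f"%np.degrees(np.arctan2(R[1,2],R[0,2])),"q",np.round(s["q"],2),"w %.4f"%s["width"],"F",np.round(s["ft_force"],1),"M",np.round(s["moment"],2))
    print(" t[cm] now-frame",(R.T@(np.array([x,y,z])-p)*100).round(2)," after-turn frame",(Rt.T@(np.array([x,y,z])-p)*100).round(2)," a[deg]",np.degrees(Q.from_matrix(R.T@Rt).as_rotvec()).round(1))
E
python3 -m handwheel '[{"tx":-2.25,"tz":-3.03},{"tx":-2.25,"tz":-3.03},{"tx":-2.25,"tz":-3.03},{"tx":-2.25,"tz":-3.03},{"tx":-2.25,"tz":-3.03},{"tx":-2.25,"tz":-3.03},{"tx":-2.25,"tz":-3.03},{"tx":-2.25,"tz":-3.03},{"tx":-2.25,"tz":-3.03},{"tx":-2.25,"tz":-3.03},{"tx":-2.25,"tz":-3.03},{"tx":-2.25,"tz":-3.03},{"tx":-2.25,"tz":-3.03},{"tx":-2.25,"tz":-3.03},{"tx":-2.25,"tz":-3.03},{"tx":-2.25,"tz":-3.03},{"tx":-2.25,"tz":-3.03},{"tx":-2.25,"tz":-3.03},{"tx":-2.25,"tz":-3.03},{"tx":-2.25,"tz":-3.03}]'
python3 -c "
from h import *
to(.467,.290,.2,-3.4)"
```

```text
t 0.10 pos [ 0.2263 -0.5818  0.2301] zdeg -68.8 q [-1.31  0.22  1.61  0.    1.31 -0.11] w 0.0855 F [-0.7 -0.   0.3] M [-0.01 -0.05 -0.01]
 t[cm] now-frame [-54.02   3.18 -72.53]  after-turn frame [-88.45   3.01  18.86]  a[deg] [  0.1 -65.4  -0.1]validation failed for argument at $[0]...
```

```bash
python3 -m handwheel '[{"tx":-2.25,"ty":0,"tz":-3.03,"ax":0,"ay":0,"az":0,"claw":0}]'; echo; python3 -m handwheel '[{"tx":-2.25,"tz":-3.03,"claw":0}]';  echo; python3 -m handwheel --help | head -20
```

```text
t: 0.18
eef_pos: [0.2346, -0.5495, 0.2292]
orientation: [[-0.933, -0.002, 0.359], [-0.359, -0.001, -0.933], [0.002, -1.0, 0.0]]
ft_force: [0.8, 0.7, 0.7]
width: 0.0858

validation failed for argument at $[0]...
invalid input: not JSON, or not a number
```

All seven keys are required in each row.

```bash
python3 -m handwheel '[{"tx":-2.25,"ty":0,"tz":-3.03,"ax":0,"ay":0,"az":0,"claw":0},{"tx":-2.25,"ty":0,"tz":-3.03,"ax":0,"ay":0,"az":0,"claw":0},{"tx":-2.25,"ty":0,"tz":-3.03,"ax":0,"ay":0,"az":0,"claw":0},{"tx":-2.25,"ty":0,"tz":-3.03,"ax":0,"ay":0,"az":0,"claw":0},{"tx":-2.25,"ty":0,"tz":-3.03,"ax":0,"ay":0,"az":0,"claw":0},{"tx":-2.25,"ty":0,"tz":-3.03,"ax":0,"ay":0,"az":0,"claw":0},{"tx":-2.25,"ty":0,"tz":-3.03,"ax":0,"ay":0,"az":0,"claw":0},{"tx":-2.25,"ty":0,"tz":-3.03,"ax":0,"ay":0,"az":0,"claw":0},{"tx":-2.25,"ty":0,"tz":-3.03,"ax":0,"ay":0,"az":0,"claw":0},{"tx":-2.25,"ty":0,"tz":-3.03,"ax":0,"ay":0,"az":0,"claw":0},{"tx":-2.25,"ty":0,"tz":-3.03,"ax":0,"ay":0,"az":0,"claw":0},{"tx":-2.25,"ty":0,"tz":-3.03,"ax":0,"ay":0,"az":0,"claw":0},{"tx":-2.25,"ty":0,"tz":-3.03,"ax":0,"ay":0,"az":0,"claw":0},{"tx":-2.25,"ty":0,"tz":-3.03,"ax":0,"ay":0,"az":0,"claw":0},{"tx":-2.25,"ty":0,"tz":-3.03,"ax":0,"ay":0,"az":0,"claw":0},{"tx":-2.25,"ty":0,"tz":-3.03,"ax":0,"ay":0,"az":0,"claw":0},{"tx":-2.25,"ty":0,"tz":-3.03,"ax":0,"ay":0,"az":0,"claw":0},{"tx":-2.25,"ty":0,"tz":-3.03,"ax":0,"ay":0,"az":0,"claw":0},{"tx":-2.25,"ty":0,"tz":-3.03,"ax":0,"ay":0,"az":0,"claw":0},{"tx":-2.25,"ty":0,"tz":-3.03,"ax":0,"ay":0,"az":0,"claw":0}]' >/dev/null
python3 -c "
from h import *
to(.467,.290,.2,-3.4)"
```

```text
t 1.85 pos [0.4383 0.2139 0.2234] zdeg -69.6 q [ 0.3  -0.07  1.94  0.01  1.28  1.52] w 0.0854 F [ 0.7 -0.6 -0.5] M [ 0.03 -0.03 -0.04]
 t[cm] now-frame [-5.34  2.39 -6.11]  after-turn frame [-7.76  2.34  2.41]  a[deg] [  0.4 -66.2  -0.3]
```

```bash
python3 -m handwheel '[{"tx":0,"ty":0,"tz":0,"ax":0,"ay":-7,"az":0,"claw":0},{"tx":0,"ty":0,"tz":0,"ax":0,"ay":-7,"az":0,"claw":0},{"tx":0,"ty":0,"tz":0,"ax":0,"ay":-7,"az":0,"claw":0},{"tx":0,"ty":0,"tz":0,"ax":0,"ay":-7,"az":0,"claw":0},{"tx":0,"ty":0,"tz":0,"ax":0,"ay":-7,"az":0,"claw":0},{"tx":0,"ty":0,"tz":0,"ax":0,"ay":-7,"az":0,"claw":0},{"tx":0,"ty":0,"tz":0,"ax":0,"ay":-7,"az":0,"claw":0},{"tx":0,"ty":0,"tz":0,"ax":0,"ay":-7,"az":0,"claw":0},{"tx":0,"ty":0,"tz":0,"ax":0,"ay":-7,"az":0,"claw":0},{"tx":0,"ty":0,"tz":0,"ax":0,"ay":-4,"az":0,"claw":0},{"tx":-2.5,"ty":1.5,"tz":0.6,"ax":0,"ay":0,"az":0,"claw":0},{"tx":-2.5,"ty":1,"tz":0.6,"ax":0,"ay":0,"az":0,"claw":0},{"tx":-1,"ty":1,"tz":0.5,"ax":0,"ay":0,"az":0,"claw":0}]' >/dev/null
python3 -c "
from h import *
to(.467,.290,.1,-3.4)"
```

```text
t 2.93 pos [0.4528 0.2836 0.1831] zdeg -0.7 q [0.42 0.07 1.87 0.01 1.2  0.43] w 0.0846 F [-0.2 -0.7  0.5] M [ 0.01 -0.05  0.03]
 t[cm] now-frame [-0.59  8.3   1.5 ]  after-turn frame [-0.72  8.31  1.38]  a[deg] [ 0.6  2.7 -0.5]
```

```bash
python3 -m handwheel '[{"tx":-0.6,"ty":2,"tz":1.4,"ax":0.6,"ay":2.7,"az":-0.5,"claw":0},{"tx":0,"ty":2.5,"tz":0,"ax":0,"ay":0,"az":0,"claw":0},{"tx":0,"ty":1.5,"tz":0,"ax":0,"ay":0,"az":0,"claw":0},{"tx":0,"ty":0,"tz":0,"ax":0,"ay":0,"az":0,"claw":0},{"tx":0,"ty":0,"tz":0,"ax":0,"ay":0,"az":0,"claw":0}]' >/dev/null
python3 -c "
from h import *
to(.467,.290,.084,-3.4); snap('top','t1',(150,230,270,320),5)"
```

```text
t 3.35 pos [0.4653 0.292  0.1168] zdeg -3.3 q [ 0.43  0.19  1.88 -0.    1.08  0.49] w 0.0853 F [0.7 0.4 1. ] M [-0.02 -0.01 -0.01]
 t[cm] now-frame [0.18 3.28 0.19]  after-turn frame [0.19 3.28 0.18]  a[deg] [0.2 0.1 0.2]
```

View pics/t1.png

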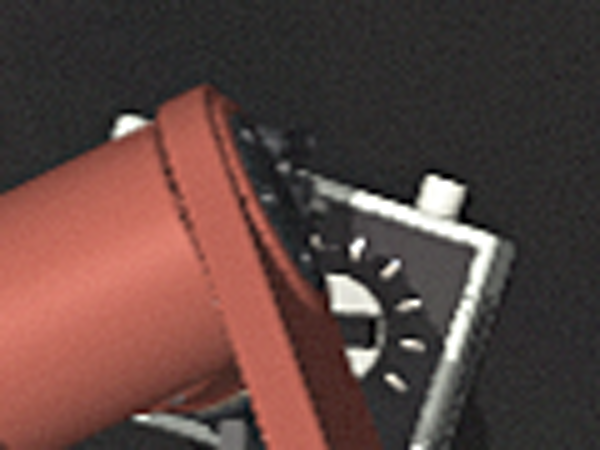

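The hand covers the left part of the dial, with the bar end still visible at (360,333), as the measured pose predicts. I'll descend and close gently.

```bash
python3 -m handwheel '[{"tx":0.2,"ty":1.5,"tz":0.2,"ax":0,"ay":0,"az":0,"claw":0},{"tx":0,"ty":1.2,"tz":0,"ax":0,"ay":0,"az":0,"claw":0},{"tx":0,"ty":0.4,"tz":0,"ax":0,"ay":0,"az":0,"claw":0},{"tx":0,"ty":0,"tz":0,"ax":0,"ay":0,"az":0,"claw":0.5},{"tx":0,"ty":0,"tz":0,"ax":0,"ay":0,"az":0,"claw":0.5},{"tx":0,"ty":0,"tz":0,"ax":0,"ay":0,"az":0,"claw":0.5},{"tx":0,"ty":0,"tz":0,"ax":0,"ay":0,"az":0,"claw":0.5},{"tx":0,"ty":0,"tz":0,"ax":0,"ay":0,"az":0,"claw":0.5}]' 25 >/dev/null
python3 -c "
from h import *
to(.467,.290,.084,-3.4); snap('side','s1',(240,230,400,350),5)"
```

```text
t 4.07 pos [0.4709 0.2912 0.0919] zdeg -3.4 q [ 0.43  0.23  1.89 -0.    1.02  0.49] w 0.0426 F [0.1 0.1 0.4] M [ 0.   -0.01 -0.03]
 t[cm] now-frame [ 0.15  0.79 -0.39]  after-turn frame [ 0.14  0.79 -0.39]  a[deg] [-0.3  0.  -0.1]
```

View pics/s1.png

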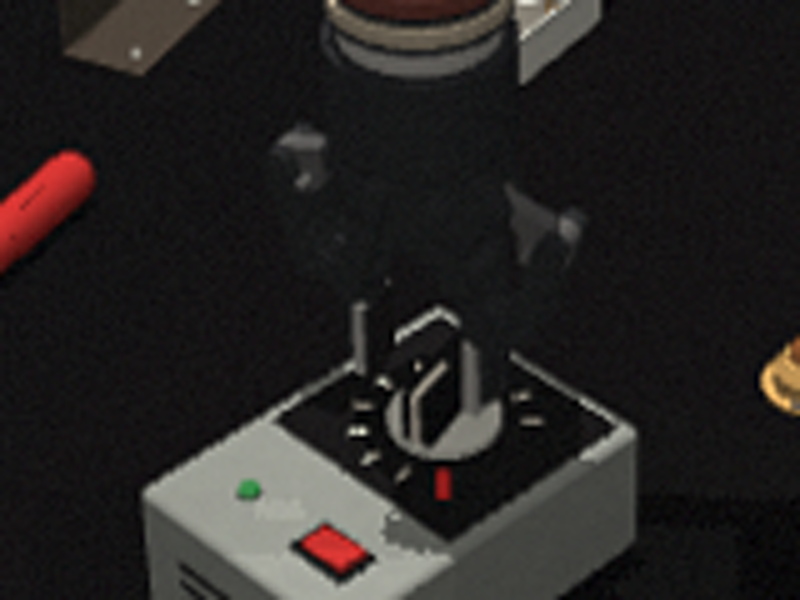

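The side view shows the fingers straddling the bar, with the near-base finger (470,375) closer to it. That fits the measured 4 mm offset, so I'll correct it, lower and close.

```bash
python3 -m handwheel '[{"tx":0.15,"ty":0.4,"tz":-0.4,"ax":0,"ay":0,"az":0,"claw":0.5},{"tx":0,"ty":0.4,"tz":0,"ax":0,"ay":0,"az":0,"claw":0.5},{"tx":0,"ty":0,"tz":0,"ax":0,"ay":0,"az":0,"claw":0.7},{"tx":0,"ty":0,"tz":0,"ax":0,"ay":0,"az":0,"claw":1},{"tx":0,"ty":0,"tz":0,"ax":0,"ay":0,"az":0,"claw":1},{"tx":0,"ty":0,"tz":0,"ax":0,"ay":0,"az":0,"claw":1},{"tx":0,"ty":0,"tz":0,"ax":0,"ay":0,"az":0,"claw":1},{"tx":0,"ty":0,"tz":0,"ax":0,"ay":0,"az":0,"claw":1}]' 25 >/dev/null
python3 -c "
from h import *
to(.467,.290,.084,25.1)"
```

```text
t 4.78 pos [0.465  0.2903 0.0841] zdeg -3.4 q [0.43 0.23 1.9  0.   1.01 0.49] w 0.0135 F [-0.  -0.1  1.6] M [ 0.04  0.11 -0.08]
 t[cm] now-frame [0.02 0.01 0.2 ]  after-turn frame [0.11 0.01 0.17]  a[deg] [ -0.1 -28.5  -0.1]
```

Bar gripped (13.5 mm). Now turn it CCW by 28.5°.

```bash
python3 -m handwheel '[{"tx":0,"ty":0,"tz":0,"ax":0,"ay":-4,"az":0,"claw":1},{"tx":0,"ty":0,"tz":0,"ax":0,"ay":-4,"az":0,"claw":1},{"tx":0,"ty":0,"tz":0,"ax":0,"ay":-4,"az":0,"claw":1},{"tx":0,"ty":0,"tz":0,"ax":0,"ay":-4,"az":0,"claw":1},{"tx":0,"ty":0,"tz":0,"ax":0,"ay":-4,"az":0,"claw":1},{"tx":0,"ty":0,"tz":0,"ax":0,"ay":-4,"az":0,"claw":1},{"tx":0,"ty":0,"tz":0,"ax":0,"ay":-4,"az":0,"claw":1},{"tx":0,"ty":0,"tz":0,"ax":0,"ay":0,"az":0,"claw":1}]' >/dev/null
python3 -c "
from h import *
to(.467,.290,.084,25.1)"
```

```text
t 5.45 pos [0.4642 0.2902 0.0841] zdeg 25.9 q [ 0.43  0.23  1.9   0.    1.01 -0.02] w 0.0133 F [-1.5 -0.   0.1] M [-0.04 -0.    0.07]
 t[cm] now-frame [0.14 0.01 0.24]  after-turn frame [0.14 0.01 0.24]  a[deg] [-0.   0.8 -0.1]
```

```bash
python3 -m handwheel '[{"tx":0,"ty":0,"tz":0,"ax":0,"ay":0,"az":0,"claw":0.6},{"tx":0,"ty":0,"tz":0,"ax":0,"ay":0,"az":0,"claw":0.6},{"tx":0,"ty":0,"tz":0,"ax":0,"ay":0,"az":0,"claw":0.6},{"tx":0,"ty":0,"tz":0,"ax":0,"ay":0,"az":0,"claw":0.6},{"tx":0,"ty":-2,"tz":0,"ax":0,"ay":0,"az":0,"claw":0.6},{"tx":0,"ty":-4,"tz":0,"ax":0,"ay":0,"az":0,"claw":0.4},{"tx":0,"ty":-4,"tz":0,"ax":0,"ay":0,"az":0,"claw":0},{"tx":0,"ty":-3,"tz":0,"ax":0,"ay":0,"az":0,"claw":0},{"tx":3.5,"ty":0,"tz":-0.2,"ax":0,"ay":0,"az":0,"claw":0},{"tx":3.5,"ty":0,"tz":-0.2,"ax":0,"ay":0,"az":0,"claw":0},{"tx":3.5,"ty":0,"tz":-0.2,"ax":0,"ay":0,"az":0,"claw":0},{"tx":3.5,"ty":0,"tz":-0.2,"ax":0,"ay":0,"az":0,"claw":0},{"tx":3.5,"ty":0,"tz":-0.2,"ax":0,"ay":0,"az":0,"claw":0}]' >/dev/null
python3 - <<'E'
from h import *
to(.614,-.067,.2,-9.2); snap('top','t2'); 
im=cv2.imread("pics/t2_raw.png")
a=cv2.resize(im[245:335,150:255],None,fx=5,fy=5,interpolation=cv2.INTER_CUBIC)
b=cv2.resize(im[195:255,345:425],None,fx=3.4375,fy=3.4375,interpolation=cv2.INTER_CUBIC)
b=cv2.copyMakeBorder(b,0,450-b.shape[0],0,0,cv2.BORDER_CONSTANT)
cv2.imwrite("pics/z2.png",np.hstack([a,b]))
E
```

```text
t 6.53 pos [0.5315 0.1284 0.2205] zdeg 26.1 q [ 0.11  0.06  1.81  0.    1.27 -0.35] w 0.0854 F [-0.2 -0.2 -0.3] M [-0.04  0.02 -0.05]
 t[cm] now-frame [21.18  2.01 -1.18]  after-turn frame [17.96  2.05 11.27]  a[deg] [-0.2 35.3 -0.2]
```

View pics/z2.png

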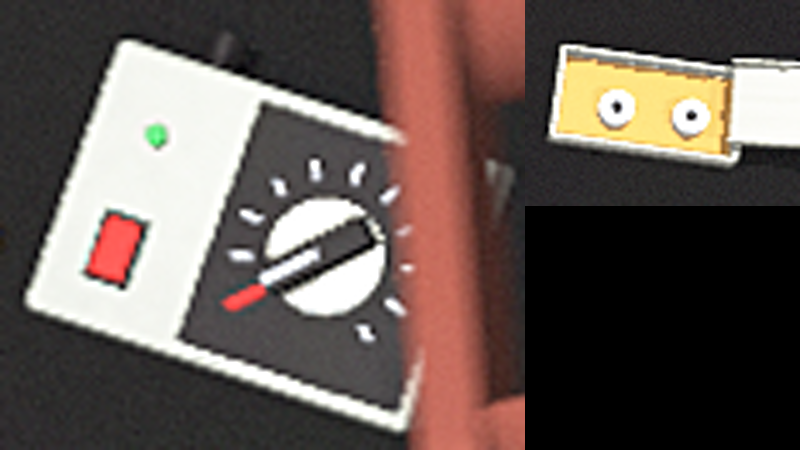

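The pointer lies on the red mark (bar from (267,281) to (372,230)), and the tin hasn't moved. Next I go above the tin, gripping 12 mm toward its -x end to stay clear of the chute.

```bash
python3 -m handwheel '[{"tx":0,"ty":0,"tz":0,"ax":0,"ay":7,"az":0,"claw":0},{"tx":0,"ty":0,"tz":0,"ax":0,"ay":7,"az":0,"claw":0},{"tx":0,"ty":0,"tz":0,"ax":0,"ay":7,"az":0,"claw":0},{"tx":0,"ty":0,"tz":0,"ax":0,"ay":7,"az":0,"claw":0},{"tx":0,"ty":0,"tz":0,"ax":0,"ay":6,"az":0,"claw":0},{"tx":2.4,"ty":0.5,"tz":1.6,"ax":0,"ay":0,"az":0,"claw":0},{"tx":2.4,"ty":0.5,"tz":1.6,"ax":0,"ay":0,"az":0,"claw":0},{"tx":2.4,"ty":0.5,"tz":1.6,"ax":0,"ay":0,"az":0,"claw":0},{"tx":2.4,"ty":0.5,"tz":1.6,"ax":0,"ay":0,"az":0,"claw":0},{"tx":2.4,"ty":1.5,"tz":1.6,"ax":0,"ay":0,"az":0,"claw":0},{"tx":2.4,"ty":1.5,"tz":1.6,"ax":0,"ay":0,"az":0,"claw":0},{"tx":1.2,"ty":2,"tz":0.8,"ax":0,"ay":0,"az":0,"claw":0},{"tx":0,"ty":1,"tz":0,"ax":0,"ay":0,"az":0,"claw":0},{"tx":0,"ty":0,"tz":0,"ax":0,"ay":0,"az":0,"claw":0}]' >/dev/null
python3 - <<'E'
from h import *
to(.616,-.055,.004,-9.2)
E
```

```text
t 7.75 pos [ 0.6183 -0.0598  0.1404] zdeg -9.8 q [-0.21  0.29  1.7   0.    1.13 -0.04] w 0.0852 F [-0.5  0.1 -0.6] M [-0.01  0.01  0.03]
 t[cm] now-frame [-0.44 13.63 -0.49]  after-turn frame [-0.44 13.64 -0.3 ]  a[deg] [-0.8 -0.6  0. ]
```

```bash
python3 -m handwheel '[{"tx":-0.4,"ty":2,"tz":-0.4,"ax":-0.8,"ay":-0.6,"az":0,"claw":0},{"tx":0,"ty":3,"tz":0,"ax":0,"ay":0,"az":0,"claw":0},{"tx":0,"ty":2.5,"tz":0,"ax":0,"ay":0,"az":0,"claw":0},{"tx":0,"ty":2,"tz":0,"ax":0,"ay":0,"az":0,"claw":0},{"tx":0,"ty":1,"tz":0,"ax":0,"ay":0,"az":0,"claw":0},{"tx":0,"ty":0,"tz":0,"ax":0,"ay":0,"az":0,"claw":0},{"tx":0,"ty":0,"tz":0,"ax":0,"ay":0,"az":0,"claw":0}]'
python3 - <<'E'
from h import *
to(.616,-.055,.004,-9.2)
snap('side','s3',(270,170,430,290),5)
E
```

```text
t: 8.33
eef_pos: [0.6173, -0.0486, 0.0374]
orientation: [[-0.157, 0.004, 0.988], [-0.988, 0.001, -0.157], [-0.002, -1.0, 0.004]]
ft_force: [0.8, -0.5, 0.2]
width: 0.0857
t 8.33 pos [ 0.6173 -0.0486  0.0374] zdeg -9.1 q [-0.19  0.43  1.74  0.    0.97 -0.04] w 0.0857 F [ 0.8 -0.5  0.2] M [-0.03 -0.05 -0.03]
 t[cm] now-frame [ 0.65  3.34 -0.04]  after-turn frame [ 0.65  3.34 -0.03]  a[deg] [-0.2  0.1 -0.1]
```

View pics/s3.png

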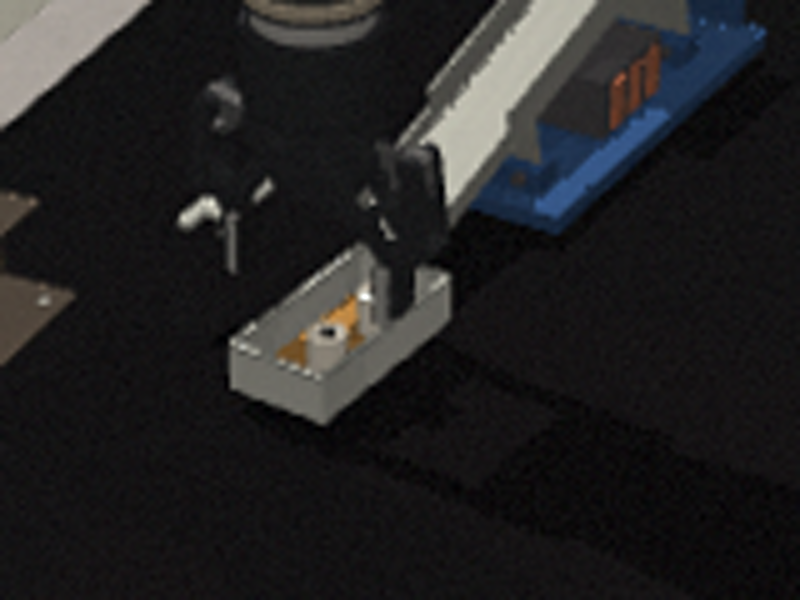

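The side view shows the fingertips at (400,310) and (233,272) above the tin. I'll check their positions and the tin corners (232,345), (325,378) and (450,282) against the top-view result.

Run:
```python
from h import *
np.set_printoptions(precision=4,suppress=True)
A=lambda x,y,z:px2w("side",x/5+270-.4,y/5+170-.4,z)[:2]
print("tin",A(232,345,.031),A(325,378,.031),A(450,282,.031))
for z in(.037,.050): print("tips",A(400,312,z),A(233,272,z),(A(400,312,z)+A(233,272,z))/2)
```

```text
tin [ 0.6469 -0.0125] [ 0.5894 -0.0046] [ 0.5682 -0.1163]
tips [ 0.5764 -0.0692] [ 0.6748 -0.0688] [ 0.6256 -0.069 ]
tips [ 0.568  -0.0505] [ 0.6649 -0.0502] [ 0.6164 -0.0504]
```

Consistent, and it confirms the tips sit 13 mm back when open. Descend and close.

```bash
python3 -m handwheel '[{"tx":0.3,"ty":1.5,"tz":-0.15,"ax":0,"ay":0,"az":0,"claw":0},{"tx":0,"ty":1.2,"tz":0,"ax":0,"ay":0,"az":0,"claw":0},{"tx":0,"ty":0.6,"tz":0,"ax":0,"ay":0,"az":0,"claw":0},{"tx":0,"ty":0.2,"tz":0,"ax":0,"ay":0,"az":0,"claw":0},{"tx":0,"ty":0,"tz":0,"ax":0,"ay":0,"az":0,"claw":0.1}]' 30
python3 - <<'E'
from h import *
to(.615,-.055,.004,-9.2)
E
```

```text
t: 8.8
eef_pos: [0.6222, -0.0513, 0.0094]
orientation: [[-0.156, 0.018, 0.988], [-0.988, -0.001, -0.156], [-0.001, -1.0, 0.018]]
ft_force: [-0.3, -0.6, 0.3]
width: 0.0771
t 8.80 pos [ 0.6222 -0.0513  0.0094] zdeg -9.0 q [-0.2   0.47  1.75  0.    0.91 -0.04] w 0.0771 F [-0.3 -0.6  0.3] M [-0.04  0.06  0.02]
 t[cm] now-frame [ 0.48  0.53 -0.67]  after-turn frame [ 0.48  0.54 -0.65]  a[deg] [-1.   0.2 -0.1]
```

```bash
python3 -m handwheel '[{"tx":0.1,"ty":0.4,"tz":-0.7,"ax":-1,"ay":0,"az":0,"claw":0.1},{"tx":0,"ty":0,"tz":0,"ax":0,"ay":0,"az":0,"claw":0.1},{"tx":0,"ty":0,"tz":0,"ax":0,"ay":0,"az":0,"claw":0.1}]'
python3 - <<'E'
from h import *
to(.615,-.055,.004,-9.2)
E
```

```text
t: 9.05
eef_pos: [0.616, -0.0514, 0.0067]
orientation: [[-0.156, 0.002, 0.988], [-0.988, 0.001, -0.156], [-0.001, -1.0, 0.002]]
ft_force: [0.5, -1.0, 0.1]
width: 0.077
t 9.05 pos [ 0.616  -0.0514  0.0067] zdeg -9.0 q [-0.2   0.47  1.75  0.    0.92 -0.04] w 0.0770 F [ 0.5 -1.   0.1] M [ 0.02 -0.    0.  ]
 t[cm] now-frame [ 0.38  0.27 -0.05]  after-turn frame [ 0.38  0.27 -0.04]  a[deg] [-0.1  0.2 -0.1]
```

```bash
python3 -m handwheel '[{"tx":0,"ty":0.2,"tz":0,"ax":0,"ay":0,"az":0,"claw":0.2},{"tx":0,"ty":0,"tz":0,"ax":0,"ay":0,"az":0,"claw":0.3},{"tx":0,"ty":0,"tz":0,"ax":0,"ay":0,"az":0,"claw":0.5},{"tx":0,"ty":0,"tz":0,"ax":0,"ay":0,"az":0,"claw":0.6},{"tx":0,"ty":0,"tz":0,"ax":0,"ay":0,"az":0,"claw":0.6},{"tx":0,"ty":0,"tz":0,"ax":0,"ay":0,"az":0,"claw":0.6}]' 40
python3 - <<'E'
from h import *
to(.625,.0,.008,-9.2)
snap('top','t4',(300,180,460,300),5)
E
```

```text
t: 9.55
eef_pos: [0.6165, -0.0515, 0.0054]
orientation: [[-0.157, 0.003, 0.988], [-0.988, 0.001, -0.157], [-0.001, -1.0, 0.003]]
ft_force: [0.1, 0.4, 0.7]
width: 0.059
t 9.55 pos [ 0.6165 -0.0515  0.0054] zdeg -9.0 q [-0.2   0.48  1.75  0.    0.91 -0.04] w 0.0590 F [0.1 0.4 0.7] M [ 0.03  0.08 -0.06]
 t[cm] now-frame [-5.22 -0.26  0.03]  after-turn frame [-5.22 -0.26  0.01]  a[deg] [-0.2  0.2 -0.1]
```

View pics/t4.png

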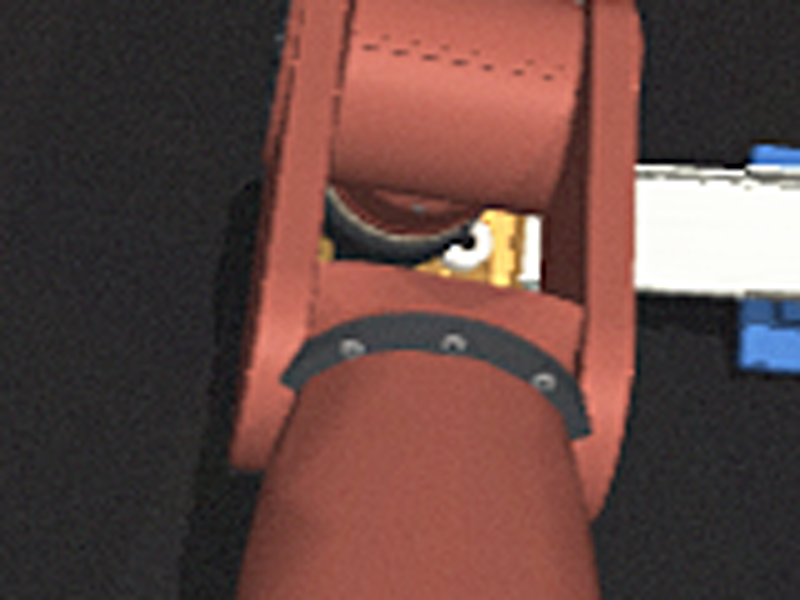

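Gripped at 59 mm, with a spacer visible at (467,243). Now draw it out slowly along the tin's -x with a 3 mm lift.

```bash
python3 -m handwheel '[{"tx":0,"ty":-0.3,"tz":0,"ax":0,"ay":0,"az":0,"claw":0.6},{"tx":-0.4,"ty":0,"tz":0,"ax":0,"ay":0,"az":0,"claw":0.6},{"tx":-0.8,"ty":0,"tz":0,"ax":0,"ay":0,"az":0,"claw":0.6},{"tx":-1,"ty":0,"tz":0,"ax":0,"ay":0,"az":0,"claw":0.6},{"tx":-1,"ty":0,"tz":0,"ax":0,"ay":0,"az":0,"claw":0.6},{"tx":-1,"ty":0,"tz":0,"ax":0,"ay":0,"az":0,"claw":0.6},{"tx":-1,"ty":0,"tz":0,"ax":0,"ay":0,"az":0,"claw":0.6},{"tx":-1,"ty":0,"tz":0,"ax":0,"ay":0,"az":0,"claw":0.6},{"tx":-1,"ty":0,"tz":0,"ax":0,"ay":0,"az":0,"claw":0.6},{"tx":-0.6,"ty":0,"tz":0,"ax":0,"ay":0,"az":0,"claw":0.6},{"tx":-0.3,"ty":0,"tz":0,"ax":0,"ay":0,"az":0,"claw":0.6},{"tx":0,"ty":0,"tz":0,"ax":0,"ay":0,"az":0,"claw":0.6}]'
python3 - <<'E'
from h import *
to(.625,.02,.14,-9.2)
snap('side','s5',(240,170,440,320),4)
E
```

```text
t: 10.6
eef_pos: [0.6285, 0.0403, 0.0066]
orientation: [[-0.154, -0.001, 0.988], [-0.988, 0.003, -0.154], [-0.003, -1.0, -0.001]]
ft_force: [-0.3, 0.4, -1.7]
width: 0.0591
t 10.60 pos [0.6285 0.0403 0.0066] zdeg -8.9 q [-0.05  0.5   1.72  0.    0.93  0.1 ] w 0.0591 F [-0.3  0.4 -1.7] M [0.01 0.01 0.03]
 t[cm] now-frame [  2.02 -13.34  -0.05]  after-turn frame [  2.06 -13.34  -0.02]  a[deg] [ 0.1  0.3 -0.1]
```

View pics/s5.png

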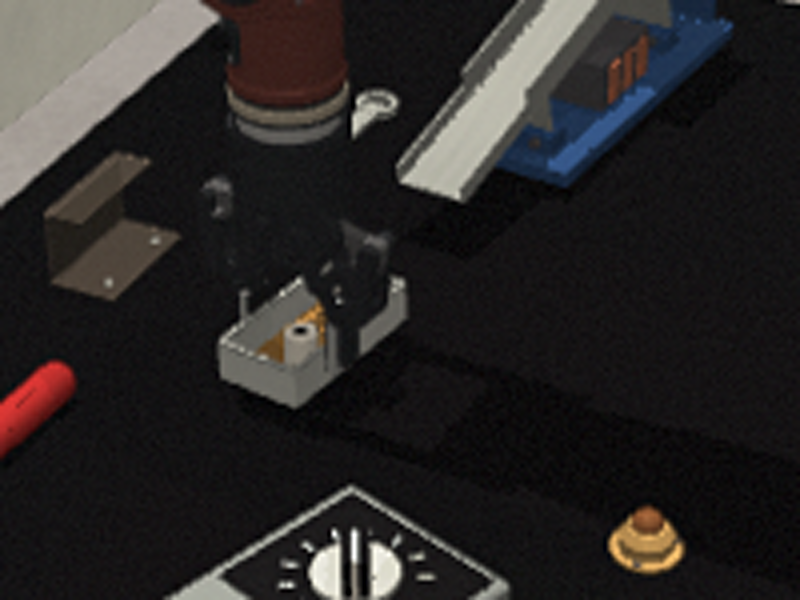

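The tin is out and clear of the lip (402,180), held level, with a spacer visible at (300,342). Lift.

```bash
python3 -m handwheel '[{"tx":0,"ty":-0.4,"tz":0,"ax":0,"ay":0,"az":0,"claw":0.6},{"tx":0,"ty":-0.8,"tz":0,"ax":0,"ay":0,"az":0,"claw":0.6},{"tx":0,"ty":-1.2,"tz":0,"ax":0,"ay":0,"az":0,"claw":0.6},{"tx":0,"ty":-1.2,"tz":0,"ax":0,"ay":0,"az":0,"claw":0.6},{"tx":0,"ty":-1.2,"tz":0,"ax":0,"ay":0,"az":0,"claw":0.6},{"tx":0,"ty":-1.2,"tz":0,"ax":0,"ay":0,"az":0,"claw":0.6},{"tx":0,"ty":-1.2,"tz":0,"ax":0,"ay":0,"az":0,"claw":0.6},{"tx":0,"ty":-1.2,"tz":0,"ax":0,"ay":0,"az":0,"claw":0.6},{"tx":0,"ty":-1.2,"tz":0,"ax":0,"ay":0,"az":0,"claw":0.6},{"tx":0,"ty":-1.2,"tz":0,"ax":0,"ay":0,"az":0,"claw":0.6},{"tx":0,"ty":-1.2,"tz":0,"ax":0,"ay":0,"az":0,"claw":0.6},{"tx":0,"ty":-1.2,"tz":0,"ax":0,"ay":0,"az":0,"claw":0.6},{"tx":0,"ty":-0.8,"tz":0,"ax":0,"ay":0,"az":0,"claw":0.6},{"tx":0,"ty":-0.4,"tz":0,"ax":0,"ay":0,"az":0,"claw":0.6},{"tx":0,"ty":0,"tz":0,"ax":0,"ay":0,"az":0,"claw":0.6},{"tx":0,"ty":0,"tz":0,"ax":0,"ay":0,"az":0,"claw":0.6},{"tx":0,"ty":0,"tz":0,"ax":0,"ay":0,"az":0,"claw":0.6}]'
python3 - <<'E'
from h import *
to(.625,.02,.14,-9.2); snap('top','t6')
snap('side','s6',(200,120,400,270),4)
E
```

```text
t: 12.07
eef_pos: [0.6301, 0.0367, 0.1709]
orientation: [[-0.158, 0.006, 0.987], [-0.987, 0.001, -0.158], [-0.002, -1.0, 0.006]]
ft_force: [-0.9, -0.2, -0.9]
width: 0.0595
t 12.07 pos [0.6301 0.0367 0.1709] zdeg -9.1 q [-0.05  0.28  1.65  0.    1.2   0.1 ] w 0.0595 F [-0.9 -0.2 -0.9] M [ 0.08 -0.02 -0.05]
 t[cm] now-frame [ 1.73  3.09 -0.26]  after-turn frame [ 1.73  3.09 -0.24]  a[deg] [-0.3  0.1 -0.1]
```

View pics/s6.png

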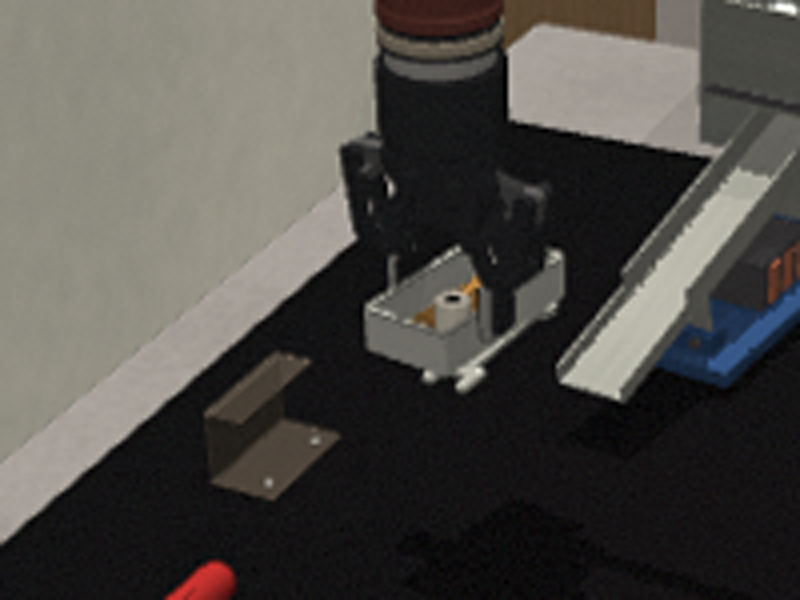

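View pics/t6.png

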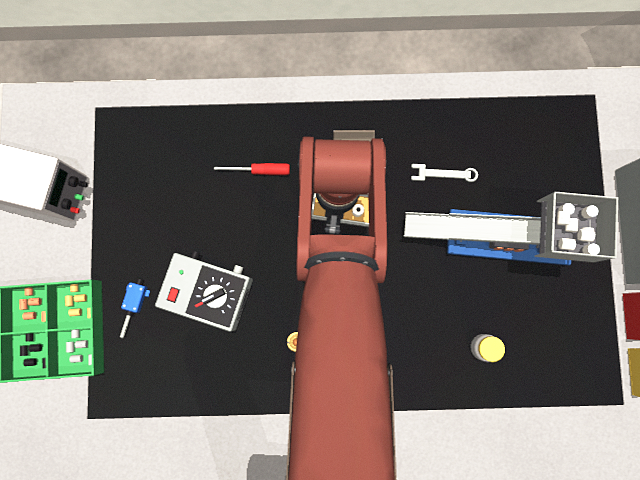

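The tin is lifted and level. The side view shows the outer spacer at (453,310) and the top view shows the chute-side one at (358,210). The dial is on red and the bystanders are in place. I'll check that it is still, then hand in.

```bash
python3 -m handwheel '[{"tx":0,"ty":0,"tz":0,"ax":0,"ay":0,"az":0,"claw":0.6},{"tx":0,"ty":0,"tz":0,"ax":0,"ay":0,"az":0,"claw":0.6}]'; python3 -c "
from h import *
s=manip.read_state(); print(np.round(s['qvel'],3),s['eef_pos'],s['width']); print(manip.finish_job())"
```

```text
t: 12.33
eef_pos: [0.6287, 0.0367, 0.1685]
orientation: [[-0.158, 0.002, 0.987], [-0.987, 0.002, -0.158], [-0.002, -1.0, 0.002]]
ft_force: [0.1, 0.2, -2.5]
width: 0.059
[-0.002  0.009  0.006  0.001 -0.001  0.   ] [0.62874509 0.0367453  0.16853628] 0.0590138371965443
the job is handed in; nothing more can be done
None
```

I turned the dial about 29° counter-clockwise back to the red zero mark, with the tin still in place. Then I drew the tin out about 9 cm from under the lip along its length, lifted it, and handed the job in at about 12.3 s.

- **Dial:** in the top view the pointer lies on the red mark, within about 1–2°.
- **Tin:** it is held at 59 mm opening, with its underside roughly 16 cm above the mat. The tool tilt is about 0.002 rad and the joint speeds are at most 0.009 rad/s.
- **Spacers:** one shows in the tin in the side view and the other in the top view. No single picture shows both, because the hand hides part of the tin.
- **Chute and bystanders:** I felt no contact with the chute; the wrist force read about 2.5 N or less whenever I checked it. The screwdriver, probe, wrench and jar look unmoved in the last top view, and the side view shows the shield in place. The caster is partly hidden by the arm there, but the arm stayed well away from it.

No check failed. The only disagreement was about 5 mm between the top and side views on the tin's position, which the closing jaws took up.

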